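# Turn the gears over, then hold the gearbox cover over its bolt holes

## Robot

A 7-joint arm with a two-finger parallel gripper is mounted at the origin on the work surface; the furniture and walls round the work are solid. World frame = base frame: x ahead of the robot, y to its left, z up, the work surface at z = 0. Lengths are in m, angles in rad, forces in N, time in s.
With the tool pointing down it reaches from about 0.425 to 0.95 m from the base axis. Payload 4.7 kg.
Tool frame: the origin (TCP) lies midway between the tips of the shut fingers; the grasp point (between the pads) lies ctrl.grip_depth behind it (ctrl.grip_depth is the distance from the TCP to the grasp point, in m); z points along the fingers, y is the line along which they close (so a half turn about z gives the same grasp; the last joint's range is limited). The gripper opens to 85 mm and grips with 20 to 120 N. Pads are 22 mm wide; open, the fingers measure 114 mm over their backs; the gripper's body (76 mm by 85 mm) begins 54 mm behind the grasp point. The pads swing forward as they close: fully open they stand 13 mm farther back than shut.
Start: joints at [1.3, 0.469, -0.049, 1.532, 0.024, 1.141, -0.082], TCP at [0.162, -0.655, 0.231] pointing down, gripper open.
Joint ranges: [-2.59, 2.59], [-0.33, 1.99], [-1.39, 1.29], [0.1, 2.45], [-1.04, 4.18], [0.21, 1.99], [-2.66, 2.66]. Speed limits (rad/s): [2.57, 2.57, 3.14, 3.14, 3.14, 3.14, 3.14].

## Interface

Orientations are given as a unit quaternion [x, y, z, w].
In Python, from workcell import read_state, capture, camera_model, workorder, ctrl gives the robot as it stands. The module is installed in compiled form; this text tells all that it offers.
- The arm moves only by the shell command python3 -m pendant 'ROWS' [FORCE]. ROWS is JSON, a list of rows, each a list of 3 entries, a list of its own where there are three numbers: the opening, from -1 (shut) to 1 (fully open), so that 0 is half open, then the shift along the tool's x, y, z in mm, then the turn, a rotation vector about the tool's x, y, z in degrees. In form: [[fingers, [dx, dy, dz], [rx, ry, rz]], ...]. A call has 1 to 12 rows; each row shifts and turns the commanded pose from where the row before left it, along the tool's axes as they then stand; what a row does not reach is not made up. A row lasts 1/10 s, in which the tool goes at most 50 mm and 8.59 degrees, less where a joint would pass 70% of its speed; a pose out of reach is approached as far as the arm can. A call is refused whole if a number of a shift passes 50 or a number of a turn 8.59, either way. A call with a gripper value outside its range is refused whole. The fingers move at their own pace and stop on an object; FORCE is the grip in N (left out, the last holds). Time passes only in rows, so rows that do not move let the fingers close. It gives the time, the measured TCP pose, the force, the opening and the grip force at its end, in the units of the state.
- read_state(): the state, without advancing time (a new reading comes with each control period).
- capture(name): name is "side" or "top"; returns (picture, depth): 384x512x3 uint8, red, green, blue; 384x512 float32, m along the optical axis (not along the pixel's ray), 0 where there is no reading.
- camera_model(name): a dict with "vfov" (degrees; the focal length in pixels is half the picture's height over the tangent of half this angle, whatever the lens; pixels are square), "cx", "cy" (the principal point, pixels), "dist" ([k1, k2, p1, p2, k3] as OpenCV has them; the pictures are not rectified), "rvec" (rotation vector, rad) and "tvec" (3), from world to camera coordinates, as OpenCV has them. Camera axes: x right, y down, z forward; pixel columns grow to the right and rows downward; lengths in m; the calibration is good to about 2 mm. A picture is of the moment at which its call begins. camera_model takes no time and is no camera call.
- workorder.close_job(): hands the job in; it is judged then, once.
The state is a dict: "clock": time; "joints": joint angles; "dq": joint speeds; "effort": joint torques, N m; "position": TCP position; "tool_rot": TCP orientation; "wrist_force": force on the tool from outside, world axes, zero at the start; "wrist_torque": the same for the moment, N m; "finger_gap": finger opening in m; "finger_force": force on a finger pad.
Only numpy, scipy, OpenCV 4.12 (cv2) and the standard library are available. Lean on these libraries where they do the work, as an engineer would, in place of code of your own. Each camera call takes 0.05 s, during which the arm holds its last target. There are 200 camera calls.

## Task

First check that the gears run free: take the knob of the gearbox's handwheel and give the wheel one full turn, either way round, leaving the knob about where it began. Then lift the cover plate by its handle and hold it level, hovering about 2 cm above the gearbox's flange without touching it, with its four holes straight above the four tapped holes, so that a mate can start the bolts; the program finishes while still holding it there. Leave the other things on the bench where they are.

Things in the scene. Friction and masses are not known exactly. Their poses are not given: they have to be found in the camera images.
- wheel (a joint): angle of the handwheel (rad), growing counter-clockwise seen from above. It starts anywhere between -1.2 and 1.2, has stops at -9 and 9, turns either way against light friction (about 2 N at the knob) and stays where it is left
- wheel_axis (a point): on the vertical axis of the handwheel, at the height of the middle of its knob (110 mm above the bench); axes are those of the gearbox. The spoked steel wheel measures 112 mm over its rim; rim, spokes and hub all lie more than 22 mm below this point
- wheel_knob (a point): middle of the free-turning upright black knob on the handwheel's rim, 50 mm from the wheel's axis: 18 mm in diameter, 44 mm tall, its top 22 mm above this point. It turns on its own spindle, so it can be gripped firmly and led round the circle without turning the gripper
- flange (a point): centre of the top face of the gearbox's mounting flange, 70 mm above the bench: a bare metal frame 124 (x) by 100 (y) mm with a 66 x 38 mm opening that shows a gear. The gearbox (base plate 140 x 300 mm, fixed to the bench) is otherwise grey; its own y axis points from the flange to the handwheel, whose axis stands 165 mm from the flange's centre
- flange_hole0 (a point): mouth of the 8 mm tapped hole at (+46, +31) mm from the flange's centre, in the flange's x and y; the four holes lie at (+-46, +-31) mm
- flange_hole2 (a point): mouth of the tapped hole at (-46, -31) mm from the flange's centre, diagonally opposite flange_hole0
- cover_grip (a point): middle of the handle bar of the loose cover plate (0.25 to 0.5 kg). The plate lies flat on the bench: bare metal, 120 (x) by 90 (y) by 8 mm. The straight bar runs along the plate's x axis above its centre, 84 mm long, 12 mm wide, 14 mm high, on two posts 36 mm either side of the middle; its middle is 40 mm above the plate's underside, with 25 mm free under the bar
- cover_hole0 (a point): underside of the 14 mm hole at (+46, +31) mm from the plate's centre, in the plate's x and y; the four holes lie at (+-46, +-31) mm, so the plate also fits turned half round
- cover_hole2 (a point): underside of the plate's hole at (-46, -31) mm, diagonally opposite cover_hole0
- cover: the cover plate with its handle; origin at the centre of its underside, z up, x along the handle bar
- housing: the gearbox, fixed to the bench; origin at the centre of the underside of its base plate
- bolt_a: loose hex bolt standing on its head, 41 mm tall: leave alone
- bolt_b: loose hex bolt standing on its head, 41 mm tall: leave alone
- spanner: loose spanner, 34 x 154 x 8 mm: leave alone
- jar: closed jar of screws with a lid, 68 mm across, 99 mm tall: leave alone
- timber: offcut of planed timber, 66 x 215 x 42 mm: leave alone
- punch: centre punch lying on the bench, 12 x 120 x 12 mm: leave alone

How it is judged:
On the way, in this order (a step that is already met when the one before it is completed fails the run):
1. the handwheel has made one full turn and its knob is back near where it began (distance of wheel_knob from where it was at the start of the episode below 0.03 m and (value of joint wheel above 3.3 rad or value of joint wheel below -3.3 rad)), for 0.1 s.
2. the cover plate is lifted off the bench in the fingers (height (world z) of cover above 0.04 m and contact force between cover and the fingers above 1 N), for 0.2 s.
At the end, for the whole second after the job is handed in: Wheel turned once, knob within 30 mm of its start. Cover still in the fingers, level within 0.1 rad, underside 10 to 35 mm above the flange, not touching the gearbox, each hole within 5 mm (from above) of the tapped hole below, all through the last second (all of step 1 and ((horizontal distance between cover_hole0 and flange_hole0 below 0.005 m and horizontal distance between cover_hole2 and flange_hole2 below 0.005 m) or (horizontal distance between cover_hole0 and flange_hole2 below 0.005 m and horizontal distance between cover_hole2 and flange_hole0 below 0.005 m)) and z of cover in the frame of flange between 0.01 and 0.035 m and angle between cover's own z axis and vertical below 0.1 rad and contact force between cover and the fingers above 1 N and contact force between cover and housing below 0.1 N and linear speed of cover below 0.02 m/s); the arm keeps its last pose, push and grip.
It fails at once if a bystander is shifted by more than 40 mm (distance of any of bolt_a, bolt_b, spanner, jar, timber, punch from where it was at the start of the episode above 0.04 m).
It also fails if it takes over 67 s, if anything falls off the work surface, if the arm or the gripper's body presses on something with over 40 N, if the wrist force passes 120 N, or if a joint passes its speed limit or range.

## Working session

There is one attempt and no reset: what is moved stays moved. The work goes in short steps, Python scripts to look and compute and a shell command to move; the robot and the scene stay as the last step left them, time stands still between calls to the robot, and variables do not carry over. Pictures are saved under pics/ and viewed, at most 10 in all, crops included, and the job is handed in when it is done.

```bash
mkdir -p pics
cat > h.py <<'E'
import numpy as np, cv2
from scipy.spatial.transform import Rotation as R
from workcell import read_state, capture, camera_model, workorder, ctrl
def K(name):
    m=camera_model(name); f=192/np.tan(np.radians(m['vfov'])/2)
    return m,np.array([[f,0,m['cx']],[0,f,m['cy']],[0,0,1.]]),np.array(m['dist'],float),cv2.Rodrigues(np.array(m['rvec'],float))[0],np.array(m['tvec'],float)
def ray(name,uv):
    m,k,d,Rm,t=K(name)
    n=cv2.undistortPoints(np.array(uv,float).reshape(-1,1,2),k,d).reshape(-1,2)
    return -Rm.T@t,np.c_[n,np.ones(len(n))]@Rm
def onplane(name,uv,z):
    c,v=ray(name,uv); return c+v*((z-c[2])/v[:,2])[:,None]
def cloud(name,depth):
    c,v=ray(name,np.dstack(np.meshgrid(np.arange(512),np.arange(384))).reshape(-1,2))
    P=c+v*depth.reshape(-1,1); P[depth.ravel()==0]=np.nan
    return P.reshape(384,512,3)
def proj(name,p):
    m,k,d,Rm,t=K(name); return cv2.projectPoints(np.array(p,float).reshape(-1,3),cv2.Rodrigues(Rm)[0],t,k,d)[0].reshape(-1,2)
E
python3 - <<'E'
from h import *
for n in("top","side"):
    p,d=capture(n); np.savez(n+"0.npz",p=p,d=d); cv2.imwrite(f"pics/{n}0.png",cv2.resize(p[:,:,::-1],(800,600)))
    m=K(n); print(n,m[1][0,0],m[2],-m[3].T@m[4],(d>0).mean())
s=read_state(); print(s,ctrl.grip_depth)
E
```

```text
top 428.1495311429569 [-0.12255663  0.          0.          0.          0.        ] [ 0.44967723 -0.05973763  1.15117428] 0.9959716796875
side 498.4811247901432 [-0.09184222  0.          0.          0.          0.        ] [0.48582228 0.8176176  0.91194205] 0.9961191813151041
{'clock': 0.1, 'joints': array([ 1.30008992,  0.46941726, -0.04856815,  1.53358662,  0.02406289,
        1.1409865 , -0.0822968 ]), 'dq': array([ 6.79779980e-04, -1.96925687e-03,  1.32300870e-03, -1.26353327e-03,
       -5.74107983e-04,  1.15752109e-04, -8.72702615e-05]), 'effort': array([ 1.46972590e-03, -5.11507702e+01, -4.67442779e-02, -2.38392091e+01,
        1.07301457e-02,  4.27861887e-03, -8.75683952e-06]), 'position': array([ 0.16151467, -0.65484789,  0.23032304]), 'tool_rot': array([ 9.92700115e-01,  1.20605386e-01, -1.29788560e-04, -8.97660472e-04]), 'wrist_force': array([-0.55760598, -0.84160823, -0.04495602]), 'wrist_torque': array([-0.03433841,  0.02034695,  0.01378308]), 'finger_force': 0.0, 'finger_gap': 0.08538924633219172} 0.0187
```

View pics/top0.png

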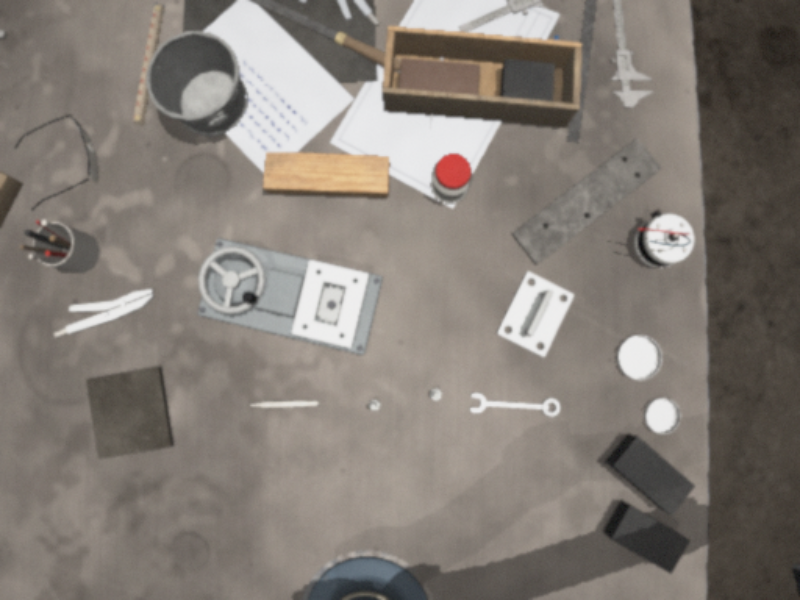

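View pics/side0.png

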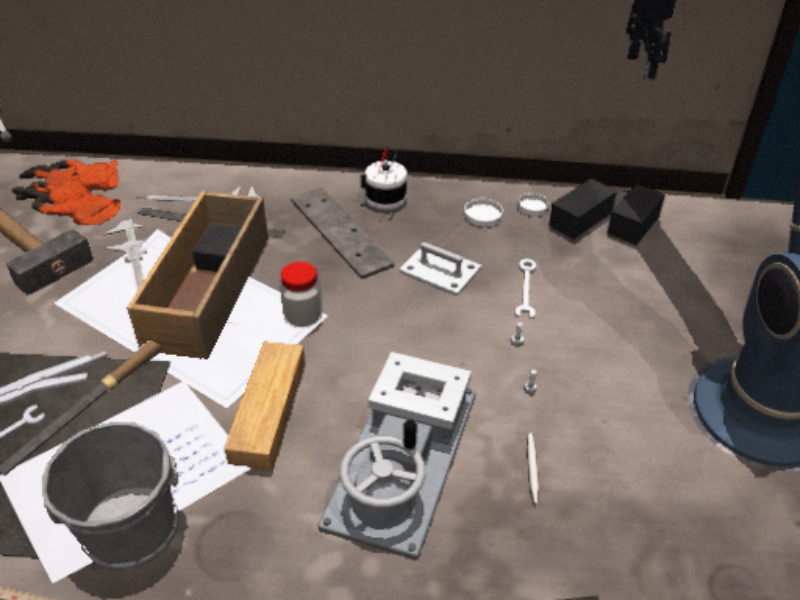

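The top view shows the flange near (332,303), wheel at (231,280) with knob at (250,298), and cover at (536,314), in 800x600 px. The side view agrees, and the arm is away at the right.

```bash
cat > meas.py <<'E'
from h import *
def rect(name,p,c,z,lo=190,win=60):
    """white blob near 512x384 pixel c, seen on plane z: minAreaRect centre, size, x-axis (long side) angle, hole points"""
    g=cv2.cvtColor(p,cv2.COLOR_RGB2GRAY); m=np.zeros_like(g); x,y=c
    m[y-win:y+win,x-win:x+win]=(g[y-win:y+win,x-win:x+win]>lo)*255
    cs,h=cv2.findContours(m,cv2.RETR_CCOMP,cv2.CHAIN_APPROX_NONE)
    i=max((k for k in range(len(cs)) if h[0][k][3]<0),key=lambda k:cv2.contourArea(cs[k]))
    W=onplane(name,cs[i].reshape(-1,2),z)[:,:2]*1000
    r=cv2.minAreaRect(W.astype(np.float32)); b=cv2.boxPoints(r); e=b[1]-b[0],b[2]-b[1]; e=max(e,key=np.linalg.norm)
    ang=np.degrees(np.arctan2(e[1],e[0]))%180
    H=[]
    for k in range(len(cs)):
        if h[0][k][3]==i and cv2.contourArea(cs[k])>2:
            H.append((cv2.contourArea(cs[k]),*np.round(onplane(name,[cs[k].reshape(-1,2).mean(0)],z)[0,:2]*1000,1)))
    return np.round(r[0],1),np.round(r[1],1),round(ang,1),H
E
python3 - <<'E'
from meas import *
T=np.load("top0.npz"); S=np.load("side0.npz")
Pt=cloud("top",T['d']); Ps=cloud("side",S['d'])
for n,p,cf,cc in(("top",T['p'],(212,194),(343,201)),("side",S['p'],(269,250),(282,171))):
  for lo in (170,200):
    print(n,'flange',rect(n,p,cf,.07,lo)); print(n,'cover',rect(n,p,cc,.008,lo,40))
  g=p.max(2)
  w=(slice(165,205),slice(125,175)) if n=="top" else (slice(262,295),slice(250,275))
  P=(Pt if n=="top" else Ps)[w]; k=(g[w]<40)&(P[...,2]>.08); Q=P[k]*1000
  print(n,'knob',k.sum(),np.nanmin(Q,0),np.nanmax(Q,0),np.nanmedian(Q,0))
  kt=k&(P[...,2]>.127); print('knobtop',kt.sum(),np.nanmean(P[kt],0)*1000 if kt.any() else 0)
for n,pp in (("top",[T['p'],(163,179)]),):
  P=Pt[150:210,120:175].reshape(-1,3); q=P[(P[:,2]>.07)&(P[:,2]<.1)][:,:2]*1000
  print('rim',len(q),cv2.minEnclosingCircle(q.astype(np.float32)),np.nanmedian(P[(P[:,2]>.075)&(P[:,2]<.1)][:,2]))
x=Pt[170:220,190:235,2]; print('flange z',np.nanmedian(x[(x>.05)&(x<.09)]))
x=Pt[185:215,325:360]; b=x[(x[...,2]>.035)&(x[...,2]<.06)]*1000; print('bar',len(b),b.mean(0),cv2.minAreaRect(b[:,:2].astype(np.float32)))
E
```

```text
top flange (array([536.4,  85.9]), array([179.9, 128.2]), np.float32(77.5), [(7.0, np.float64(480.2), np.float64(44.5)), (7.0, np.float64(494.3), np.float64(105.8)), (5.5, np.float64(500.7), np.float64(55.6)), (7.5, np.float64(497.9), np.float64(147.6)), (4.0, np.float64(498.4), np.float64(158.4)), (4.0, np.float64(503.7), np.float64(75.5)), (8.0, np.float64(498.5), np.float64(153.3)), (4.0, np.float64(503.4), np.float64(161.1)), (14.0, np.float64(508.8), np.float64(85.4)), (4.0, np.float64(535.9), np.float64(47.1)), (30.5, np.float64(529.9), np.float64(62.6)), (46.5, np.float64(560.6), np.float64(59.7)), (7.0, np.float64(570.4), np.float64(25.0)), (7.0, np.float64(583.9), np.float64(85.4))])
top cover (array([ 524.2, -282.1]), array([ 93. , 122.4]), np.float32(154.2), [(22.0, np.float64(469.5), np.float64(-289.2)), (21.0, np.float64(496.8), np.float64(-233.8)), (18.5, np.float64(552.4), np.float64(-329.7)), (165.5, np.float64(524.9), np.float64(-276.9)), (18.5, np.float64(579.1), np.float64(-273.8))])
top flange (array([532.2,  65.6]), array([100.2, 124.3]), np.float32(167.6), [(12.
[... 1587 characters left out ...]
p.float64(23.6))])
side cover (array([ 523.1, -283.7]), array([ 89.3, 120.4]), np.float32(154.4), [(17.5, np.float64(495.4), np.float64(-235.4)), (17.5, np.float64(577.5), np.float64(-275.6)), (19.0, np.float64(467.6), np.float64(-290.9))])
side knob 117 [528.15589627 180.89824555  90.3850075 ] [540.90587848 197.28746828 135.45065516] [534.26848615 193.59218368 117.90506345]
knobtop 42 [534.79284649 189.82094443 131.4502221 ]
rim 788 ((566.7206420898438, 224.24237060546875), 56.77424621582031) 0.08373436008085289
flange z 0.0691643195928826
bar 158 [ 524.13028323 -280.53907404   46.1700096 ] ((523.7490844726562, -280.7587585449219), (12.357640266418457, 80.86304473876953), 63.55406951904297)
```

```bash
python3 -m pendant '[[1,[0,0,0],[0,0,7]],[1,[0,0,0],[0,0,6.8]],[1,[32,-38,0],[0,0,0]],[1,[32,-38,0],[0,0,0]],[1,[32,-38,0],[0,0,0]],[1,[32,-38,0],[0,0,0]],[1,[32,-38,0],[0,0,0]],[1,[32,-38,0],[0,0,0]],[1,[32,-38,0],[0,0,0]],[1,[32,-38,0],[0,0,0]],[1,[32,-38,0],[0,0,0]],[1,[32,-38,0],[0,0,0]]]' 40
```

```text
clock: 1.3
position: [0.482, -0.2733, 0.2312]
tool_rot: [1.0, 0.0, -0.0, 0.0]
wrist_force: [0.7, -0.7, 0.4]
finger_gap: 0.0855
finger_force: 0.0
```

```bash
python3 -m pendant '[[1,[5,-42,0],[0,0,0]],[1,[5,-42,0],[0,0,0]],[1,[5,-42,0],[0,0,0]],[1,[5,-42,0],[0,0,0]],[1,[5,-42,0],[0,0,0]],[1,[5,-42,0],[0,0,0]],[1,[5,-42,0],[0,0,0]],[1,[5,-42,0],[0,0,0]],[1,[5,-42,0],[0,0,0]],[1,[5,-42,0],[0,0,0]],[1,[2,-40,0],[0,0,0]],[1,[0,0,0],[0,0,0]]]'
python3 - <<'E'
from h import *
print(read_state()['position'])
p,d=capture("side"); cv2.imwrite("pics/s1.png",cv2.resize(p[130:380,170:420,::-1],(600,600),interpolation=2))
E
```

```text
clock: 2.5
position: [0.5314, 0.1922, 0.2312]
tool_rot: [1.0, 0.005, -0.0, -0.002]
wrist_force: [-0.5, 1.2, -0.0]
finger_gap: 0.0857
finger_force: 0.0
[0.53141497 0.19218996 0.23121352]
```

View pics/s1.png

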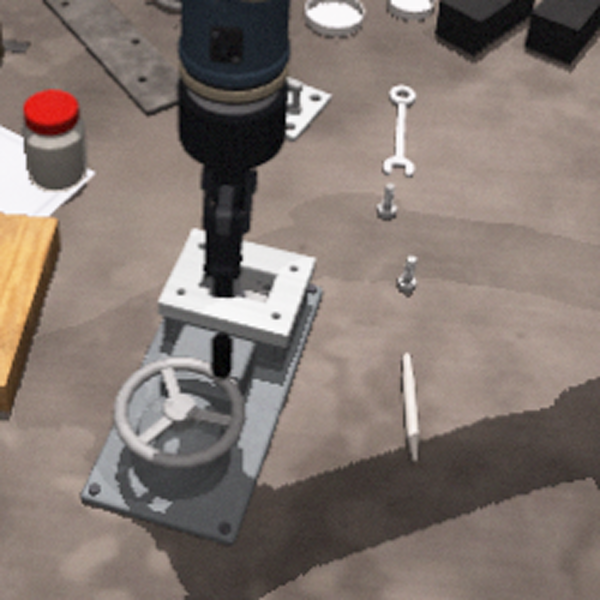

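The gripper is above the knob, which is at crop pixel (222,355). I'll go down and grip it.

```bash
python3 -m pendant '[[1,[3,5,20],[0,0,0]],[1,[0,0,28],[0,0,0]],[1,[0,0,28],[0,0,0]],[1,[0,0,28],[0,0,0]],[1,[0,0,28],[0,0,0]],[1,[0,0,0],[0,0,0]],[-1,[0,0,0],[0,0,0]],[-1,[0,0,0],[0,0,0]],[-1,[0,0,0],[0,0,0]],[-1,[0,0,0],[0,0,0]],[-1,[0,0,0],[0,0,0]],[-1,[0,0,0],[0,0,0]]]' 40
python3 -c "
from workcell import *
s=read_state();print(s['position'],s['wrist_force'],s['finger_gap'],s['finger_force'])"
```

```text
clock: 3.75
position: [0.5378, 0.1835, 0.1016]
tool_rot: [1.0, 0.001, 0.003, -0.003]
wrist_force: [2.1, 5.0, 4.9]
finger_gap: 0.0166
finger_force: 38.9
[0.53781676 0.18351233 0.10164185] [2.06223493 5.02851319 4.88612627] 0.016585099700999154 38.90103722456843
```

```bash
python3 -m pendant '[[-1,[11,7,0],[0,0,0]],[-1,[12.5,3.9,0],[0,0,0]],[-1,[13,0.6,0],[0,0,0]],[-1,[12.7,-2.8,0],[0,0,0]],[-1,[11.6,-6,0],[0,0,0]],[-1,[9.6,-8.8,0],[0,0,0]],[-1,[7,-11,0],[0,0,0]],[-1,[3.9,-12.5,0],[0,0,0]],[-1,[0.6,-13,0],[0,0,0]],[-1,[-2.8,-12.7,0],[0,0,0]],[-1,[-6,-11.6,0],[0,0,0]],[-1,[-8.8,-9.6,0],[0,0,0]]]'
```

```text
clock: 4.95
position: [0.6025, 0.2563, 0.1017]
tool_rot: [1.0, 0.0, 0.003, 0.0]
wrist_force: [5.8, -0.9, 2.9]
finger_gap: 0.0166
finger_force: 39.5
```

```bash
python3 -m pendant '[[-1,[-11,-7,0],[0,0,0]],[-1,[-12.5,-3.9,0],[0,0,0]],[-1,[-13,-0.6,0],[0,0,0]],[-1,[-12.7,2.8,0],[0,0,0]],[-1,[-11.6,6,0],[0,0,0]],[-1,[-9.6,8.8,0],[0,0,0]],[-1,[-7,11,0],[0,0,0]],[-1,[-3.9,12.5,0],[0,0,0]],[-1,[-0.6,13,0],[0,0,0]],[-1,[2.8,12.7,0],[0,0,0]],[-1,[6,11.6,0],[0,0,0]],[-1,[8.8,9.6,0],[0,0,0]]]'
python3 -m pendant '[[-1,[0,0,0],[0,0,0]],[-1,[0,0,0],[0,0,0]],[-1,[0,0,0],[0,0,0]]]'
```

```text
clock: 6.15
position: [0.5371, 0.1837, 0.1017]
tool_rot: [1.0, 0.002, 0.003, -0.003]
wrist_force: [2.4, 11.2, 0.2]
finger_gap: 0.0164
finger_force: 40.0
clock: 6.45
position: [0.5391, 0.1828, 0.1016]
tool_rot: [1.0, 0.001, 0.004, -0.003]
wrist_force: [3.9, 4.6, 3.1]
finger_gap: 0.0168
finger_force: 40.2
```

```bash
python3 -m pendant '[[1,[0,0,0],[0,0,0]],[1,[0,0,0],[0,0,0]],[1,[0,0,0],[0,0,0]],[1,[0,0,0],[0,0,0]],[1,[0,0,0],[0,0,0]],[1,[0,0,-30],[0,0,0]],[1,[0,0,-40],[0,0,0]],[1,[0,0,-40],[0,0,0]],[1,[0,0,0],[0,0,0]],[1,[0,40,0],[0,0,0]],[1,[0,45,0],[0,0,0]],[1,[0,0,0],[0,0,0]]]'
python3 - <<'E'
from h import *
p,d=capture("side"); s=read_state()['position'];print(s)
P=cloud("side",d)
w=(slice(250,310),slice(220,300)); k=(p.max(2)[w]<40)&(P[w][...,2]>.127)&(P[w][...,2]<.14); print(k.sum(),np.nanmean(P[w][k],0))
cv2.imwrite("pics/s2.png",cv2.resize(p[130:380,170:420,::-1],(600,600),interpolation=2))
E
```

```text
clock: 7.65
position: [0.536, 0.0871, 0.2083]
tool_rot: [1.0, -0.005, -0.001, 0.003]
wrist_force: [0.4, -0.4, 0.1]
finger_gap: 0.0853
finger_force: 0.0
[0.53584608 0.0908873  0.20850659]
43 [0.54388197 0.18394798 0.13162142]
```

View pics/s2.png

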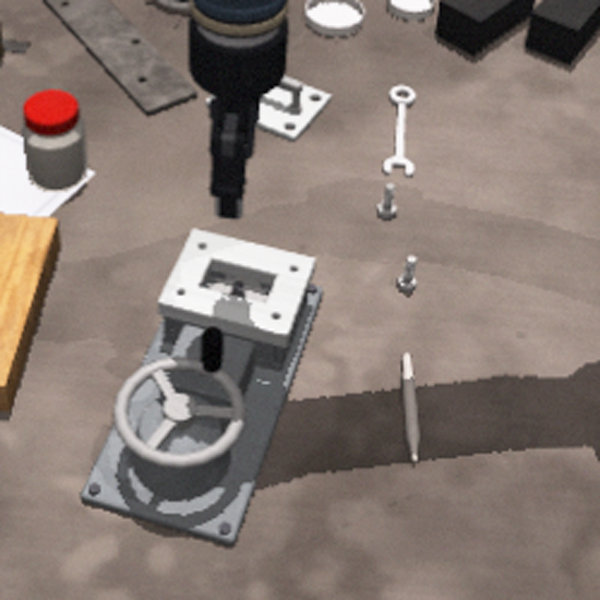

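```bash
python3 -m pendant '[[1,[-1.5,46,0],[0,0,0]],[1,[-1.5,47,0],[0,0,0]],[1,[-1.5,47,0],[0,0,0]],[1,[-1.5,47,0],[0,0,0]],[1,[-1.5,47,0],[0,0,0]],[1,[-1.5,47,0],[0,0,0]],[1,[-1.5,47,0],[0,0,0]],[1,[-1.5,46,0],[0,0,0]],[1,[0,0,0],[0,0,6.45]],[1,[0,0,0],[0,0,6.45]],[1,[0,0,0],[0,0,6.45]],[1,[0,0,0],[0,0,6.45]]]'
python3 -m pendant '[[1,[0,0,20],[0,0,0]],[1,[0,0,20],[0,0,0]],[1,[0,0,20],[0,0,0]],[1,[0,0,0],[0,0,0]],[1,[0,0,0],[0,0,0]]]'
python3 - <<'E'
from h import *
s=read_state(); r=R.from_quat(s['tool_rot']); print(s['position'],r.as_matrix().round(3))
print(r.inv().apply(np.array([.524,-.2825,.021])-s['position'])*1000)
E
```

```text
clock: 8.9
position: [0.5248, -0.2777, 0.2086]
tool_rot: [0.975, -0.224, -0.0, -0.0]
wrist_force: [-0.1, 0.5, -0.0]
finger_gap: 0.0855
finger_force: 0.0
clock: 9.4
position: [0.5248, -0.2781, 0.1491]
tool_rot: [0.975, -0.222, -0.0, -0.0]
wrist_force: [0.5, -1.4, -0.4]
finger_gap: 0.0856
finger_force: 0.0
[ 0.52480923 -0.27810026  0.14914123] [[ 0.901 -0.433 -0.   ]
 [-0.433 -0.901  0.001]
 [-0.001 -0.    -1.   ]]
[  1.26182371   4.37552442 128.13839811]
```

```bash
python3 -m pendant '[[1,[1.3,4.4,28],[0,0,0]],[1,[0,0,30],[0,0,0]],[1,[0,0,30],[0,0,0]],[1,[0,0,25],[0,0,0]],[1,[0,0,14],[0,0,0]],[1,[0,0,0],[0,0,0]],[-1,[0,0,0],[0,0,0]],[-1,[0,0,0],[0,0,0]],[-1,[0,0,0],[0,0,0]],[-1,[0,0,0],[0,0,0]],[-1,[0,0,0],[0,0,0]],[-1,[0,0,0],[0,0,0]]]' 80
python3 -m pendant '[[-1,[0,0,0],[0,0,0]],[-1,[0,0,0],[0,0,0]],[-1,[0,0,0],[0,0,0]]]'
```

```text
clock: 10.6
position: [0.5244, -0.2832, 0.0233]
tool_rot: [0.975, -0.223, 0.001, -0.0]
wrist_force: [-0.7, 1.0, 5.7]
finger_gap: 0.0102
finger_force: 79.0
clock: 10.9
position: [0.5244, -0.2832, 0.0233]
tool_rot: [0.975, -0.223, 0.001, -0.0]
wrist_force: [-0.9, 1.6, 5.4]
finger_gap: 0.0104
finger_force: 79.0
```

```bash
python3 -m pendant '[[-1,[0,0,-5],[0,0,0]],[-1,[0,0,-10],[0,0,0]],[-1,[0,0,-15],[0,0,0]],[-1,[0,0,-20],[0,0,0]],[-1,[0,0,-20],[0,0,0]],[-1,[0,0,-20],[0,0,0]],[-1,[0,0,-20],[0,0,0]],[-1,[0,0,-15],[0,0,0]],[-1,[0,0,-5],[0,0,0]],[-1,[0,0,0],[0,0,-6.6]],[-1,[0,0,0],[0,0,-6.7]],[-1,[0,0,0],[0,0,0]]]'
python3 - <<'E'
from h import *
s=read_state(); r=R.from_quat(s['tool_rot']); print(s['position'],s['finger_gap'],s['finger_force'])
print(r.inv().apply(np.array([.5317,.0645,.1533])-s['position'])*1000)
p,d=capture("side"); cv2.imwrite("pics/s3.png",cv2.resize(p[60:310,170:420,::-1],(600,600),interpolation=2))
E
```

```text
clock: 12.1
position: [0.5229, -0.2834, 0.1518]
tool_rot: [0.994, -0.109, -0.001, -0.0]
wrist_force: [-0.3, -1.2, -4.0]
finger_gap: 0.0102
finger_force: 78.0
[ 0.52294651 -0.28339793  0.15175989] 0.010212879439396317 78.0155611038208
[ -66.53743736 -341.58910945   -1.2718678 ]
```

View pics/s3.png

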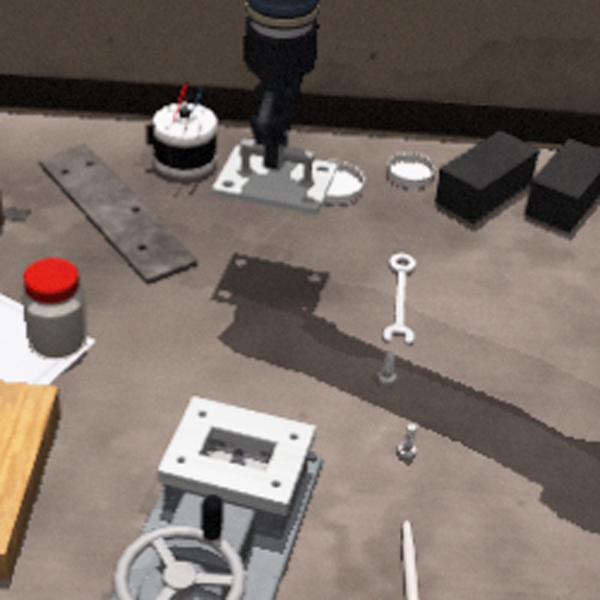

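The cover hangs level in the fingers at crop pixel (275,175). I'll carry it over the flange.

```bash
python3 -m pendant '[[-1,[-3,-15,0],[0,0,0]],[-1,[-6,-30,0],[0,0,0]],[-1,[-7,-37,0],[0,0,0]],[-1,[-7.5,-39,0],[0,0,0]],[-1,[-7.5,-39,0],[0,0,0]],[-1,[-7.5,-39,0],[0,0,0]],[-1,[-7.5,-39,0],[0,0,0]],[-1,[-7,-37,0],[0,0,0]],[-1,[-6,-30,0],[0,0,0]],[-1,[-4.5,-22,0],[0,0,0]],[-1,[-3,-14,0],[0,0,0]],[-1,[0,0,0],[0,0,0]]]'
python3 -m pendant '[[-1,[0,0,10],[0,0,0]],[-1,[0,0,10],[0,0,0]],[-1,[0,0,0],[0,0,0]],[-1,[0,0,0],[0,0,0]],[-1,[0,0,0],[0,0,0]]]'
python3 - <<'E'
from h import *
s=read_state(); r=R.from_quat(s['tool_rot']); print(s['position'],r.as_euler('ZYX',degrees=True),s['finger_force'])
print(r.inv().apply(np.array([.5317,.0645,.1133])-s['position'])*1000)
for n in("top","side"):
    p,d=capture(n); np.savez(n+"1.npz",p=p,d=d)
    q=proj(n,[.5317,.0645,.1]).astype(int)[0]; print(n,q)
    cv2.imwrite(f"pics/{n}4.png",cv2.resize(p[q[1]-60:q[1]+60,q[0]-60:q[0]+60,::-1],(600,600),interpolation=2))
E
```

```text
clock: 13.35
position: [0.5315, 0.0669, 0.1524]
tool_rot: [0.994, -0.106, -0.0, -0.001]
wrist_force: [1.3, 0.0, -4.9]
finger_gap: 0.0104
finger_force: 78.3
clock: 13.85
position: [0.5324, 0.0632, 0.1323]
tool_rot: [0.994, -0.109, 0.0, 0.0]
wrist_force: [0.6, -1.1, -5.1]
finger_gap: 0.0106
finger_force: 78.2
[0.53237662 0.06319272 0.13234586] [-1.25138952e+01 -1.53565526e-02  1.79998511e+02] 78.15840482711792
[-0.9489115  -1.13011162 19.04557638]
top [209 193]
side [268 237]
```

View pics/side4.png

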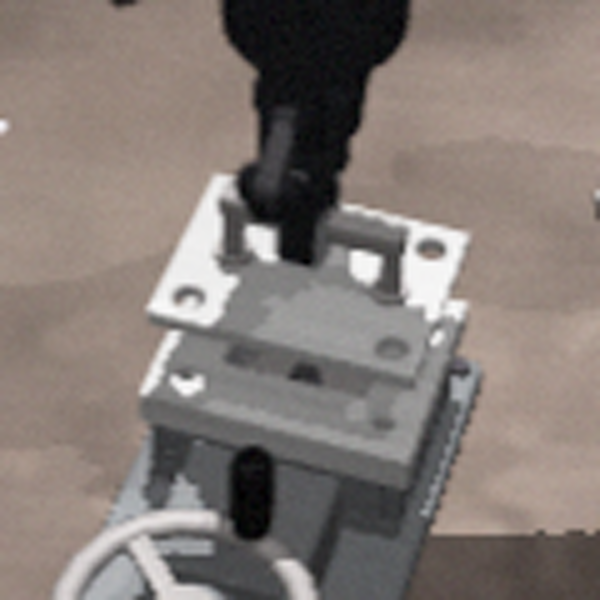

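View pics/top4.png

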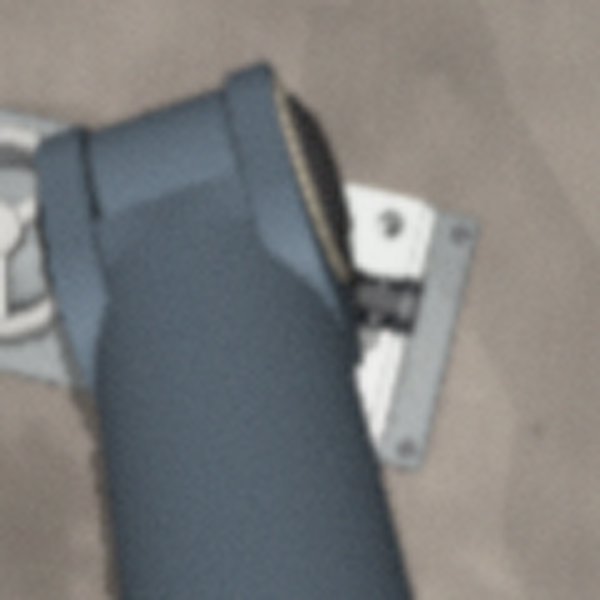

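In the side view the plate hangs squarely over the flange, with its holes at crop (188,297), (393,348) and (432,248). In the top view the arm hides most of it. I'll lower it and measure the residual from the side camera.

```bash
python3 -m pendant '[[-1,[-1,-1,5],[0,0,0]],[-1,[0,0,5],[0,0,0]],[-1,[0,0,5],[0,0,0]],[-1,[0,0,3],[0,0,0]],[-1,[0,0,0],[0,0,0]],[-1,[0,0,0],[0,0,0]],[-1,[0,0,0],[0,0,0]]]'
python3 - <<'E'
from h import *
s=read_state(); print(s['position'])
u=s['position'][2]-.0233; print('underside',u)
p,d=capture("side"); np.savez("side2.npz",p=p,d=d)
F=np.array([.5312,.0636]); a=np.radians(-12.5); x=np.array([np.cos(a),np.sin(a)]); y=np.array([-x[1],x[0]])
g=cv2.cvtColor(p,cv2.COLOR_RGB2GRAY).astype(float)
for sx in(1,-1):
  for sy in(1,-1):
    h=F+.046*sx*x+.031*sy*y
    q=proj("side",[*h,u+.008])[0]; i=np.round(q).astype(int)
    P=g[i[1]-6:i[1]+7,i[0]-6:i[0]+7]; w=np.clip(np.median(P)-15-P,0,None)
    Y,X=np.mgrid[-6:7,-6:7]; c=[i[0]+(w*X).sum()/w.sum(),i[1]+(w*Y).sum()/w.sum()]
    print(sx,sy,q,c,(onplane("side",[c],u+.008)[0,:2]-h)*1000)
q=proj("side",[*F,u]).astype(int)[0]; print(q)
cv2.imwrite("pics/s5.png",cv2.resize(p[q[1]-60:q[1]+60,q[0]-60:q[0]+60,::-1],(600,600),interpolation=2))
E
```

```text
clock: 14.65
position: [0.5316, 0.065, 0.1145]
tool_rot: [0.994, -0.108, 0.0, -0.0]
wrist_force: [0.3, -0.6, -4.3]
finger_gap: 0.0103
finger_force: 78.3
[0.53160044 0.06501252 0.11451902]
underside 0.09121902461573657
1 1 [244.72153532 242.15204696] [np.float64(243.84784482758621), np.float64(243.55452586206897)] [1.39762425 4.32670963]
1 -1 [253.7854634  223.09545487] [np.float64(257.3883689839572), np.float64(222.85561497326202)] [-8.09530172 -1.68197202]
-1 1 [284.9521057 252.3595201] [np.float64(284.33511111111113), np.float64(254.78933333333333)] [0.88025867 7.03933816]
-1 -1 [292.62592622 232.5693554 ] [np.float64(291.1922833649589), np.float64(232.14632089394897)] [ 3.27388356 -0.95140292]
[268 239]
```

View pics/s5.png

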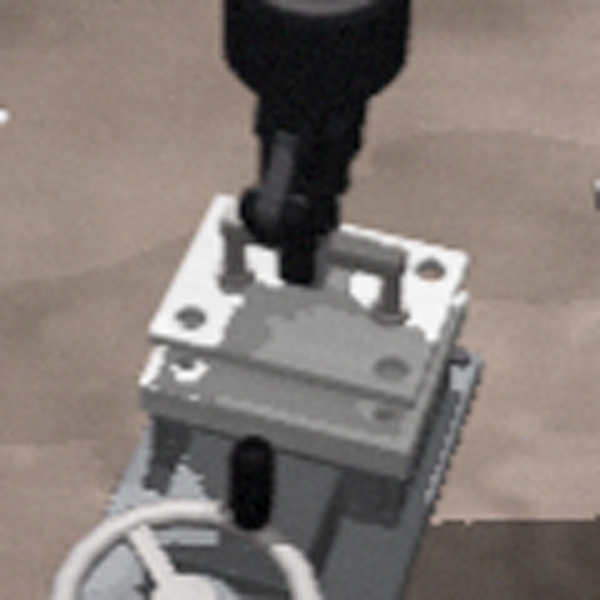

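Run:
```python
from h import *
u=.0912
c=(np.array([[191,318],[392,368],[430,269]])+.5)/5-.5+[208,179]
W=onplane("side",c,u+.008)[:,:2]*1000
F=np.array([[492.6,104.3],[582,84.5],[479.3,43.6],[568.8,23.6]])  # flange holes, same camera
for w in W:
    i=np.argmin(np.linalg.norm(F-w,axis=1)); print(w.round(1),F[i],(w-F[i]).round(1))
print('centre',(W[0]+W[2])/2, 'ang',np.degrees(np.arctan2(*(W[0]-W[1])[::-1])))
```

```text
[580.5  83.8] [582.   84.5] [-1.5 -0.7]
[490.8 103.1] [492.6 104.3] [-1.8 -1.2]
[477.4  42.5] [479.3  43.6] [-1.9 -1.1]
centre [528.94038397  63.13947358] ang -12.16726418604427
```

```bash
python3 -m pendant '[[-1,[0.8,-0.7,0],[0,0,0]],[-1,[0,0,0],[0,0,0]],[-1,[0,0,0],[0,0,0]],[-1,[0,0,0],[0,0,0]],[-1,[0,0,0],[0,0,0]],[-1,[0,0,0],[0,0,0]],[-1,[0,0,0],[0,0,0]],[-1,[0,0,0],[0,0,0]]]'
python3 -c "
from workcell import *
print(read_state()['position'],read_state()['dq']); print(workorder.close_job())"
```

```text
clock: 15.5
position: [0.5323, 0.0655, 0.1143]
tool_rot: [0.994, -0.108, 0.0, 0.0]
wrist_force: [0.6, 0.4, -4.4]
finger_gap: 0.0106
finger_force: 78.3
[0.53229409 0.06547537 0.11429147] [ 1.55925154e-03  1.68059195e-03  9.55566811e-05 -1.42357407e-03
 -8.14037519e-04 -4.51098996e-04 -8.40848049e-04]
the job is handed in; nothing more can be done
None
```

The job is handed in, though no verdict came back: the handwheel made one full turn (knob back about 11 mm from its start), and the cover is held level about 2 cm above the flange with its holes an estimated 2 mm or less off the tapped holes.

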